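# Open the dry-storage cabinet by its paddle latch

## Task

Open the little white storage cabinet on the bench: lift the steel paddle on its door until the hidden pawl is withdrawn, swing the door wide open (70 degrees or more) and leave it standing open with the paddle let go. Feel for the soft end stop of the latch and do not force the paddle past it, do not tug hard at the door while the pawl still holds it, and leave the things standing around the cabinet where they are.

Things in the scene. Friction and masses are not known exactly. Their poses are not given: they have to be found in the camera images.
- cabinet: White steel cabinet fixed to the bench, 200 deep (x) x 270 wide (y) x 206 mm high (z), plus the door on its front. Origin: centre of its underside on the bench. x points from its front inwards (away from the robot), y to its left seen from the robot, z up. Its place and yaw vary.
- door_hinge (a point): Point on the door's vertical hinge axis, at the paddle axis' height (162 mm above the bench), left end of the door. The door, a framed clear pane, is 16 mm thick, 255 wide, 194 high (top 203 mm above the bench) and reaches from the hinge to the right (-y); the axis lies half-way through its thickness. Orientation: the door's, as the cabinet's when shut, turned clockwise as it opens.
- door (a joint): Opening angle of the door in rad: 0 shut, up to 1.9. Its free right-hand edge swings out towards the robot, then to the left (clockwise seen from above). The hinge rubs lightly (1 to 2 N at the paddle); the door stays where it is left. Latched, it has up to about 0.04 rad of play. Once it is more than about 0.1 rad open the pawl can no longer catch.
- paddle_axis (a point): Centre of the paddle's horizontal turning axis (parallel to the door's y), half-way through the door's thickness, 205 mm right of the hinge axis, 162 mm above the bench. Orientation: the door's.
- paddle_grip (a point): Grip point mid-width and mid-thickness of the paddle, 58 mm from its axis, 142 mm above the bench at rest. The paddle is a steel plate 34 mm wide (along the door's y), 8 mm thick, sticking out to 84 mm from its axis (12 mm thick end bead), drooping 0.35 rad below level at rest. Can be pinched from above across the 34 mm. Orientation: the paddle's; equal to the door's at rest.
- paddle (a joint): Lift of the paddle in rad, 0 at rest, growing as its outer end rises; a spring returns it (3 N at the grip, rising to 7 N at 0.95 rad; rubbing in a pinch adds 3 to 5 N). The pawl comes clear at 0.35 to 0.90 rad, different on each latch, not visible; 0.08 rad later it meets a rubber stop: the force climbs by 3 N per mm. From clear to lightly on the stop the door is free.
- latch_stop: Hidden rubber stop inside the door, behind the paddle, on which the pawl comes down at the end of the paddle's lift, 16 x 20 x 8 mm. Origin: centre of its upper face. Bears 40 N from the pawl, i.e. about 20 N at the paddle's grip point on top of the spring.
- keeper: Steel keeper plate inside the cabinet's right wall behind which the pawl hooks, 8 x 21 x 32 mm, hidden while shut. Origin: centre of its lower edge. Bears 25 N from the pawl, i.e. a pull of about 25 N at the paddle.
- wash_bottle: White wash bottle standing to the right of the cabinet, 77 x 105 x 181 mm. Bystander. Origin: underside.
- stain_jar: Small white jar standing to the right of the cabinet's front, 60 mm across, 76 mm high. Bystander. Origin: centre of its underside.
- tip_box: Box of pipette tips to the left of the cabinet, 92 x 123 x 58 mm. Bystander. Origin: centre of its underside.

How it is judged:
On the way, in this order (a step that is already met when the one before it is completed fails the run):
1. the paddle is lifted while the door is still shut (value of joint paddle above 0.2 rad and value of joint door below 0.06 rad), for 0.1 s.
2. the door is off its latch, swung out more than 0.2 rad (value of joint door above 0.2 rad), for 0.1 s.
At the end, for the whole second after the job is handed in: The door stands still, open by more than 1.2 rad, and the paddle has sprung back (less than 0.1 rad) (value of joint door above 1.2 rad and value of joint paddle below 0.1 rad and not (velocity of joint door above 0.05 rad/s) and not (velocity of joint door below -0.05 rad/s)); the robot touches nothing.
It fails at once if the paddle is forced: more than 40 N between the pawl and its rubber stop (contact force between latch_stop and anything else above 40 N).
It fails at once if the door is tugged against the pawl: more than 25 N on the keeper (contact force between keeper and anything else above 25 N).
It fails at once if the wash bottle is shifted more than 20 mm or tipped (distance of wash_bottle from where it was at the start of the episode above 0.02 m or angle between wash_bottle's own z axis and vertical above 0.3 rad).
It fails at once if the jar is shifted more than 20 mm or tipped (distance of stain_jar from where it was at the start of the episode above 0.02 m or angle between stain_jar's own z axis and vertical above 0.3 rad).
It fails at once if the tip box is shifted more than 20 mm or tipped (distance of tip_box from where it was at the start of the episode above 0.02 m or angle between tip_box's own z axis and vertical above 0.3 rad).
It also fails if it takes over 61 s, if anything falls off the work surface, if the arm or the gripper's body presses on something with over 40 N, if the wrist force passes 120 N, or if a joint passes its speed limit or range.

## Robot

A 6-joint arm with a two-finger parallel gripper is mounted at the origin on a cart in front of the work surface, level with it; the furniture and walls round the work are solid. World frame = base frame: x ahead of the robot, y to its left, z up, the work surface at z = 0. Lengths are in m, angles in rad, forces in N, time in s.
With the tool pointing down it reaches from about 0.325 to 1 m from the base axis. Payload 5.1 kg.
Tool frame: the origin (TCP) lies between the finger pads; the fingertips stand 11 mm ahead of it and the grasp point (between the pads) lies 8 mm behind it; z points along the fingers, y is the line along which they close (so a half turn about z gives the same grasp; the last joint's range is limited). The gripper opens to 85 mm and grips with 20 to 120 N. Pads are 22 mm wide; open, the fingers measure 114 mm over their backs; the gripper's body (76 mm by 85 mm) begins 54 mm behind the grasp point. The pads swing forward as they close: fully open they stand 13 mm farther back than shut.
Start: joints at [-1.214, 0.124, 1.65, -0, 1.367, -0.083], TCP at [0.277, -0.588, 0.242] pointing down, gripper open.
Joint ranges: [-2.61, 2.61], [-1.02, 2.33], [0.03, 2.71], [-1.35, 4.49], [0.32, 2.68], [-2.91, 2.91]. Speed limits (rad/s): [2.57, 2.57, 3.14, 3.14, 3.14, 3.14].

## Interface

Orientations are given as a unit quaternion [x, y, z, w].
In Python, from cell import r gives the robot as it stands.
- The arm moves only by the tool move_arm, never from a script. Its argument "moves" is a list of rows, each an object with "delta_pos": the shift along the tool's x, y, z in cm, a list of three; "twist": the turn about the tool's z in degrees; "fingers": the opening, from 0 (shut) to 1 (fully open). A call has 1 to 5 rows; each row is the pose to reach, as a shift and turn from the pose commanded when the call began, along the tool's axes at that moment; what a row does not reach only later rows make up. A row lasts 1/8 s, in which the tool goes at most 62.5 mm and 10.7 degrees, less where a joint would pass 70% of its speed; a pose out of reach is approached as far as the arm can. A call with a gripper value outside its range is refused whole. The fingers move at their own pace and stop on an object; the grip force is fixed at half the most. Time passes only in rows, so rows that repeat a pose let the fingers close. It gives the time, the measured TCP pose, the force, the opening and the grip force at its end, in the units of the state.
- r.read_state(): the state, without advancing time (a new reading comes with each control period).
- r.get_image(name): name is "scene" or "top" or "wrist"; returns the picture (400x640x3 uint8, blue, green, red); there is no depth.
- r.calibration(name): a dict with "mtx" (3x3 intrinsics, pixels), "R" (3x3) and "t" (3): a world point X has camera coordinates R X + t; the wrist camera has in their place "hand_eye" (4x4, takes a point from camera to tool coordinates, whose origin is the TCP and whose axes are the flange's). Camera axes: x right, y down, z forward; pixel columns grow to the right and rows downward; lengths in m; the calibration is good to about 2 mm. A picture is of the moment at which its call begins: read the wrist's pose just before it. calibration takes no time and is no camera call.
- r.finish_job(): hands the job in; it is judged then, once.
The state is a dict: "time_s": time; "qpos": joint angles; "qd": joint speeds; "effort": joint torques, N m; "eef_pos": TCP position; "orientation": TCP orientation; "force": force on the tool from outside, world axes, zero at the start; "ft_torque": the same for the moment, N m; "finger_gap": opening from 0.0 (shut) to 1.0 (fully open); "finger_force": force on a finger pad.
Only numpy, scipy, OpenCV 4.12 (cv2) and the standard library are available. Lean on these libraries where they do the work, as an engineer would, in place of code of your own. Each camera call takes 0.05 s, during which the arm holds its last target. There are 200 camera calls.

## Working session

There is one attempt and no reset: what is moved stays moved. The work goes in short steps, Python scripts to look and compute and a tool call to move; the robot and the scene stay as the last step left them, time stands still between calls to the robot, and variables do not carry over. Pictures are saved under pics/ and viewed, at most 10 in all, crops included, and the job is handed in when it is done.

Besides the shell and the picture viewer there is one more tool, called after "Request:" by a JSON object that holds its "fn" and its "kwargs", one argument or row to a line. move_arm: Moves the arm, as the interface text tells. Its arguments: {"type":"object","properties":{"moves":{"type":"array"}},"required":["moves"]}

```bash
mkdir -p pics; ls; python3 - <<'E'
from cell import r
import cv2,numpy as np
s=r.read_state(); print(s)
for n in("scene","top"):
    cv2.imwrite(f"pics/{n}0.png",r.get_image(n)); c=r.calibration(n); print(n,c)
print(r.calibration("wrist"))
E
```

```text
pics
{'time_s': 0.0, 'qpos': array([-1.21361222e+00,  1.24471489e-01,  1.65168448e+00,  2.15665036e-05,
        1.36754114e+00, -8.26090938e-02]), 'qd': array([ 0.00184748, -0.00097896,  0.00066358, -0.00136914, -0.00079514,
       -0.00018083]), 'effort': array([-1.32695322e-04, -4.23608673e+01, -3.65455985e+01, -1.02514134e-04,
        6.95920302e-03,  3.35465381e-05]), 'eef_pos': array([ 0.2765007 , -0.58759092,  0.24106858]), 'orientation': array([ 9.75919946e-01,  2.18126459e-01, -1.33544664e-04, -1.04377173e-03]), 'force': array([-0.4708918 ,  0.1740841 ,  0.24343979]), 'ft_torque': array([ 0.00445218, -0.03848142,  0.00685865]), 'finger_force': 0.0, 'finger_gap': 1.002225528237957}
scene {'mtx': array([[448.02620798,   0.        , 318.13459878],
       [  0.        , 448.02620798, 192.44484708],
       [  0.        ,   0.        ,   1.        ]]), 'R': array([[ 9.98402816e-01, -5.64955804e-02,  2.56046284e-04],
       [-3.81670410e-02, -6.77824327e-01, -7.34232565e-01],
       [ 4.16544493e-02,  7.33050088e-01, -6.78897986e-01]]), 't': array([-0.62498597,  0.09767882,  1.16929
[... 227 characters left out ...]
14926e-03],
       [-9.89083719e-01,  1.05103965e-03, -1.47350913e-01],
       [ 1.47354542e-01,  5.78138502e-03, -9.89066840e-01]]), 't': array([0.01198193, 0.63434389, 1.35920395])}
{'mtx': array([[320.96701588,   0.        , 321.11779315],
       [  0.        , 320.96701588, 201.25079037],
       [  0.        ,   0.        ,   1.        ]]), 'hand_eye': array([[-2.44994880e-04, -9.65245266e-01, -2.61345589e-01,
         6.66862205e-02],
       [ 9.99999587e-01, -7.60349188e-06, -9.09353572e-04,
        -7.14102631e-04],
       [ 8.75762091e-04, -2.61345703e-01,  9.65244869e-01,
        -1.30963364e-01],
       [ 0.00000000e+00,  0.00000000e+00,  0.00000000e+00,
         1.00000000e+00]])}
```

View pics/scene0.png

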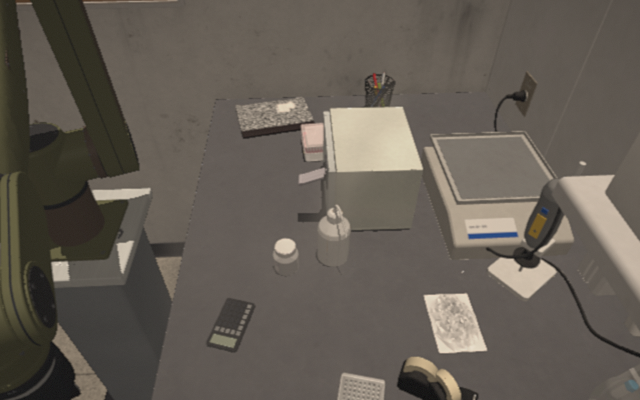

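View pics/top0.png

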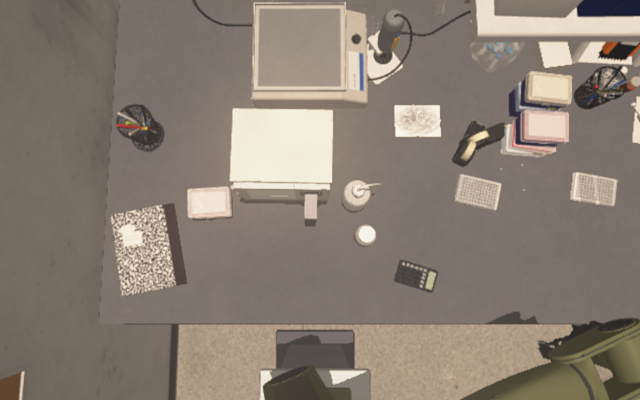

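The scene picture shows the cabinet's paddle sticking out at about (312,177), with the bottle (333,240) and jar (286,257) to its right. In the top picture the cabinet lid spans (233,109)–(333,182), the paddle (304–317,193–220), the bottle (357,195), the jar (366,235) and the tip box (209,203). I'll enlarge this area.

```bash
cat > h.py <<'E'
from cell import r
import cv2,numpy as np
def px2w(n,u,v,z):
    c=r.calibration(n); R=np.array(c["R"]);t=np.array(c["t"])
    d=R.T@np.linalg.solve(c["mtx"],[u,v,1]); o=-R.T@t
    return o+d*(z-o[2])/d[2]
def proj(n,X):
    c=r.calibration(n); p=c["mtx"]@(c["R"]@np.array(X)+c["t"]); return p[:2]/p[2]
E
python3 - <<'E'
from h import *
a=cv2.imread("pics/top0.png")[95:255,180:390]
b=cv2.imread("pics/scene0.png")[90:290,230:430]
cv2.imwrite("pics/topc.png",cv2.resize(a,None,fx=3.7,fy=3.7,interpolation=cv2.INTER_CUBIC))
for u,v in[(233,109),(333,110),(333,182),(231,181)]:print(px2w("top",u,v,.206))
for u,v in[(304,220),(317,220)]:print(px2w("top",u,v,.135))
print(px2w("top",366,235,.076))
E
```

```text
[0.86453464 0.22145299 0.206     ]
[ 0.86111922 -0.0480947   0.206     ]
[ 0.66391771 -0.04672748  0.206     ]
[0.66695271 0.2219808  0.206     ]
[0.57131991 0.03087012 0.135     ]
[ 0.57128996 -0.00488828  0.135     ]
[ 0.53457208 -0.14530412  0.076     ]
```

View pics/topc.png

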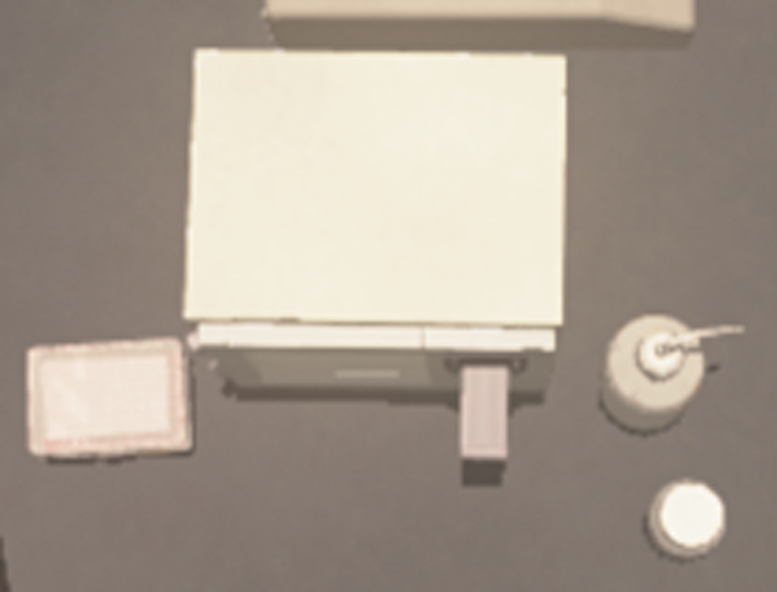

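The enlarged crop shows the lid corners at (195,49), (566,57), (561,325), (185,317). The paddle runs from (461..507, 367) to (461..507, 458), so the yaw is small. I'll fit the cabinet pose.

```bash
python3 - <<'E'
from h import *
from scipy.optimize import least_squares
cr=np.array([(195,49),(566,57),(561,325),(185,317)])/3.7+[180,95]
M=np.array([(.1,.135),(.1,-.135),(-.1,-.135),(-.1,.135)])
W=np.array([px2w("top",u,v,.206)[:2] for u,v in cr])
print(W, np.linalg.norm(np.roll(W,1,0)-W,axis=1))
def T(p,m):c,s=np.cos(p[2]),np.sin(p[2]);return m@np.array([[c,s],[-s,c]])+p[:2]
q=least_squares(lambda p:(T(p,M)-W).ravel(),[.76,.09,0]);p=q.x;print("cab",p,q.fun)
# door: hinge local: x=-.1-.008-gap, y~+.1275
for u,v,z,n in[(198,348,.203,"doorFL"),(556,350,.203,"doorFR"),(461,458,.135,"padL"),(507,458,.135,"padR"),(461,367,.158,"padL0"),(507,367,.158,"padR0"),(688,516,.076,"jar"),(192,340,.058,"boxR"),(187,452,.058,"boxR")]:
    w=px2w("top",u/3.7+180,v/3.7+95,z)[:2]
    c,s=np.cos(p[2]),np.sin(p[2]); print(n,w,"local",np.array([[c,s],[-s,c]])@(w-p[:2]))
E
```

```text
[[ 0.86666197  0.22230671]
 [ 0.85998342 -0.0480141 ]
 [ 0.66168027 -0.04308717]
 [ 0.66782618  0.2246405 ]] [0.19884949 0.27040329 0.19836435 0.26779821]
cab [ 0.76403796  0.08896149 -0.02186891] [ 0.00030415 -0.00056422  0.00107856 -0.00017885 -0.00057046 -0.00073235
 -0.00081224  0.00147542]
doorFL [0.64592922 0.21535094] local [-0.12084428  0.12377652]
doorFR [ 0.64417261 -0.03952795] local [-0.11702699 -0.13107982]
padL [0.57468339 0.02924059] local [-0.18800337 -0.06384726]
padR [ 0.57465422 -0.00496931] local [-0.18728446 -0.09804962]
padL0 [0.63946326 0.02891038] local [-0.12323177 -0.06276084]
padR0 [ 0.63942391 -0.00495481] local [-0.12253057 -0.09661879]
jar [ 0.53611938 -0.14517612] local [-0.22274416 -0.23906556]
boxR [0.67809294 0.24516847] local [-0.08934028  0.15429026]
boxR [0.58834784 0.24692904] local [-0.17910241  0.15408793]
```

The fitted sizes match the given ones: lid about 0.199 × 0.269 m, and the paddle tip and width are as expected. That puts the paddle axis at about (0.651, 0.011), the hinge at about (0.656, 0.216) and the yaw at −0.022. I'll move over with the tool yaw going to π−0.022.

```bash
cat >> h.py <<'E'
from scipy.spatial.transform import Rotation as Ro
HG=np.array([.6558,.2164]); CY=-.022
def grip(lift,door,rad=.064):
    """world position and tool yaw of a paddle point"""
    a=lift-.35; l=np.array([-rad*np.cos(a),-.205]); y=CY-door
    c,s=np.cos(y),np.sin(y); p=np.array([[c,-s],[s,c]])@l+HG
    return np.array([*p,.162+rad*np.sin(a)]), np.pi+y
def delta(X,yaw,dz=0):
    s=r.read_state(); R=Ro.from_quat(s["orientation"]).as_matrix()
    d=R.T@(np.array(X)+[0,0,dz]-s["eef_pos"]); y0=np.arctan2(R[1,0],R[0,0])
    tw=-np.degrees((yaw-y0+np.pi)%(2*np.pi)-np.pi)
    print("cm",np.round(d*100,2),"twist",round(tw,2),"F",np.round(s["force"],1),"t",round(s["time_s"],2))
E
python3 - <<'E'
from h import *
print(grip(0,0)); delta([.45,.012,.33],np.pi-.022)
E
```

```text
(array([0.59118506, 0.01277214, 0.14005454]), 3.1195926535897933)
cm [ 41.23 -46.89  -8.79] twist -153.54 F [-0.3 -0.8  0.2] t 0.1
```

Request:
{"fn": "move_arm", "kwargs": {
  "moves": [
    {"delta_pos": [13.8,-15.6,-8],"twist": -51,"fingers": 0.7},
    {"delta_pos": [13.8,-15.6,-8],"twist": -51,"fingers": 0.7},
    {"delta_pos": [13.8,-15.6,-8],"twist": -51,"fingers": 0.7},
    {"delta_pos": [13.8,-15.6,-8],"twist": -51,"fingers": 0.7},
    {"delta_pos": [13.8,-15.6,-8],"twist": -51,"fingers": 0.7}
  ]
}}

```text
time_s: 0.72
eef_pos: [0.3361, -0.3865, 0.324]
orientation: [0.784, 0.62, 0.0, 0.002]
force: [-0.0, -0.2, -0.2]
finger_gap: 0.699
finger_force: 0.0
```

```bash
python3 - <<'E'
from h import *
print(r.read_state()["eef_pos"]); delta([.45,.012,.33],np.pi-.022)
E
```

```text
[ 0.33609791 -0.38651751  0.32402115]
cm [41.4   1.88 -0.67] twist -102.09 F [-0.  -0.2 -0.2] t 0.72
```

Request:
{"fn": "move_arm", "kwargs": {
  "moves": [
    {"delta_pos": [21,1,0],"twist": -51,"fingers": 0.7},
    {"delta_pos": [21,1,0],"twist": -51,"fingers": 0.7},
    {"delta_pos": [21,1,0],"twist": -51,"fingers": 0.7},
    {"delta_pos": [21,1,0],"twist": -51,"fingers": 0.7},
    {"delta_pos": [21,1,0],"twist": -51,"fingers": 0.7}
  ]
}}

```text
time_s: 1.35
eef_pos: [0.3952, -0.1848, 0.322]
orientation: [0.441, 0.898, 0.0, -0.0]
force: [-0.5, 0.9, 0.2]
finger_gap: 0.7
finger_force: 0.0
```

```bash
python3 - <<'E'
from h import *
print(r.read_state()["eef_pos"]); delta([.45,.012,.33],np.pi-.022)
E
```

```text
[ 0.39516628 -0.18482071  0.32199461]
cm [12.23 16.37 -0.8 ] twist -51.06 F [-0.5  0.9  0.2] t 1.35
```

Request:
{"fn": "move_arm", "kwargs": {
  "moves": [
    {"delta_pos": [12.2,16.4,0],"twist": -51.1,"fingers": 0.7},
    {"delta_pos": [12.2,16.4,0],"twist": -51.1,"fingers": 0.7},
    {"delta_pos": [12.2,16.4,0],"twist": -51.1,"fingers": 0.7},
    {"delta_pos": [12.2,16.4,0],"twist": -51.1,"fingers": 0.7},
    {"delta_pos": [12.2,16.4,0],"twist": -51.1,"fingers": 0.7}
  ]
}}

```text
time_s: 1.98
eef_pos: [0.4517, 0.0114, 0.3217]
orientation: [0.011, 1.0, 0.0, -0.001]
force: [-0.4, -0.3, 0.6]
finger_gap: 0.699
finger_force: 0.0
```

```bash
python3 - <<'E'
from h import *
s=r.read_state();R=Ro.from_quat(s["orientation"]).as_matrix();p=s["eef_pos"]
im=r.get_image("wrist"); c=r.calibration("wrist"); H=c["hand_eye"]
def pw(X):
    q=H[:3,:3].T@(R.T@(np.array(X)-p)-H[:3,3]); q=c["mtx"]@q; return q[:2]/q[2]
hc,hs=np.cos(CY),np.sin(CY)
for rad,dy in[(.084,.017),(.084,-.017),(.03,.017),(.03,-.017)]:
    X=grip(0,0,rad)[0]+np.array([-hs*dy,hc*dy,.004]); u=pw(X); print(rad,dy,u)
    cv2.circle(im,tuple(int(v) for v in u),2,(0,0,255),-1)
cv2.imwrite("pics/w1.png",im); delta(*grip(0,0),-.01)
E
```

```text
0.084 0.017 [339.46035949 289.90905775]
0.084 -0.017 [308.58315399 289.92148394]
0.03 0.017 [339.70612358 340.57613617]
0.03 -0.017 [308.42321302 340.59663743]
cm [-13.97   0.48  19.15] twist 0.12 F [-0.   0.1  0.3] t 2.02
```

View pics/w1.png

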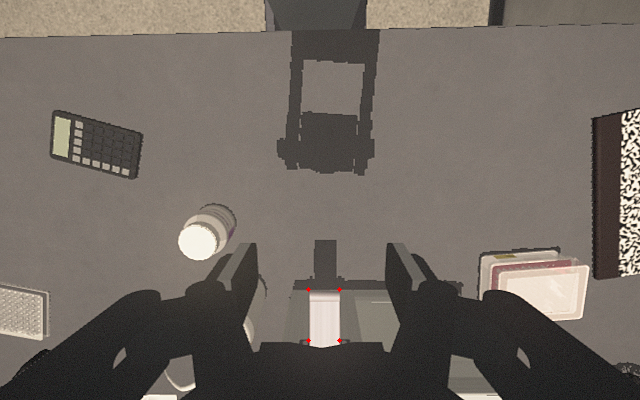

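The projected paddle corners (309–340, 290 and 340) fall on the paddle's edges, so the pose is good. I'll go over the paddle and lower.

Request:
{"fn": "move_arm", "kwargs": {
  "moves": [
    {"delta_pos": [-14,0.5,4],"twist": 0.1,"fingers": 0.7},
    {"delta_pos": [-14,0.5,6],"twist": 0.1,"fingers": 0.7},
    {"delta_pos": [-14,0.5,8],"twist": 0.1,"fingers": 0.7},
    {"delta_pos": [-14,0.5,10],"twist": 0.1,"fingers": 0.7},
    {"delta_pos": [-14,0.5,12],"twist": 0.1,"fingers": 0.7}
  ]
}}

```text
time_s: 2.65
eef_pos: [0.5913, 0.0103, 0.2013]
orientation: [0.016, 1.0, 0.0, -0.0]
force: [0.6, 0.0, -0.2]
finger_gap: 0.701
finger_force: 0.0
```

```bash
python3 - <<'E'
from h import *
print(r.read_state()["eef_pos"]);delta(*grip(0,0),-.01)
E
```

```text
[0.59129516 0.01030661 0.20126931]
cm [0.01 0.25 7.12] twist -0.61 F [ 0.6  0.  -0.2] t 2.65
```

Request:
{"fn": "move_arm", "kwargs": {
  "moves": [
    {"delta_pos": [0,0.25,2],"twist": -0.6,"fingers": 0.7},
    {"delta_pos": [0,0.25,4],"twist": -0.6,"fingers": 0.7},
    {"delta_pos": [0,0.25,6],"twist": -0.6,"fingers": 0.7},
    {"delta_pos": [0,0.25,7],"twist": -0.6,"fingers": 0.7},
    {"delta_pos": [0,0.25,7.1],"twist": -0.6,"fingers": 0.7}
  ]
}}

```text
time_s: 3.28
eef_pos: [0.5915, 0.013, 0.1304]
orientation: [0.011, 1.0, 0.0, -0.001]
force: [-0.7, 0.5, 0.6]
finger_gap: 0.699
finger_force: 0.0
```

Request:
{"fn": "move_arm", "kwargs": {
  "moves": [
    {"delta_pos": [0,0,0],"twist": 0,"fingers": 0.45},
    {"delta_pos": [0,0,0],"twist": 0,"fingers": 0.3},
    {"delta_pos": [0,0,0],"twist": 0,"fingers": 0.3},
    {"delta_pos": [0,0,0],"twist": 0,"fingers": 0.3}
  ]
}}

```text
time_s: 3.78
eef_pos: [0.5926, 0.0121, 0.1326]
orientation: [0.01, 1.0, -0.001, 0.001]
force: [-1.7, -5.5, 4.6]
finger_gap: 0.382
finger_force: 59.8
```

Gripped: the gap of 0.38 is about 33 mm. I'll lift along the arc to about 0.3 rad, which is below the earliest stop.

Request:
{"fn": "move_arm", "kwargs": {
  "moves": [
    {"delta_pos": [0.1,-0.1,-0.3],"twist": 0,"fingers": 0.3},
    {"delta_pos": [0.2,-0.1,-0.7],"twist": 0,"fingers": 0.3},
    {"delta_pos": [0.3,-0.1,-1.1],"twist": 0,"fingers": 0.3},
    {"delta_pos": [0.35,-0.1,-1.5],"twist": 0,"fingers": 0.3},
    {"delta_pos": [0.35,-0.1,-1.8],"twist": 0,"fingers": 0.3}
  ]
}}

```text
time_s: 4.4
eef_pos: [0.5876, 0.0126, 0.1485]
orientation: [0.01, 1.0, 0.0, -0.001]
force: [1.7, 3.0, -12.1]
finger_gap: 0.381
finger_force: 60.7
```

Request:
{"fn": "move_arm", "kwargs": {
  "moves": [
    {"delta_pos": [0,0,-0.1],"twist": 0,"fingers": 0.3},
    {"delta_pos": [0,0,-0.2],"twist": 0,"fingers": 0.3}
  ]
}}

```text
time_s: 4.65
eef_pos: [0.5883, 0.0124, 0.1511]
orientation: [0.01, 1.0, 0.0, -0.0]
force: [0.3, 3.9, -12.1]
finger_gap: 0.385
finger_force: 60.6
```

Request:
{"fn": "move_arm", "kwargs": {
  "moves": [
    {"delta_pos": [0,0.05,-0.2],"twist": 0,"fingers": 0.3},
    {"delta_pos": [0,0.05,-0.4],"twist": 0,"fingers": 0.3}
  ]
}}

```text
time_s: 4.9
eef_pos: [0.5884, 0.0124, 0.1553]
orientation: [0.01, 1.0, -0.0, -0.0]
force: [0.9, 3.5, -13.4]
finger_gap: 0.381
finger_force: 60.7
```

Request:
{"fn": "move_arm", "kwargs": {
  "moves": [
    {"delta_pos": [0,0,-0.1],"twist": 0,"fingers": 0.3},
    {"delta_pos": [0,0,-0.2],"twist": 0,"fingers": 0.3}
  ]
}}

```text
time_s: 5.15
eef_pos: [0.5886, 0.0124, 0.1574]
orientation: [0.011, 1.0, -0.0, 0.0]
force: [0.7, 2.3, -11.6]
finger_gap: 0.378
finger_force: 60.6
```

Request:
{"fn": "move_arm", "kwargs": {
  "moves": [
    {"delta_pos": [0,0,-0.1],"twist": 0,"fingers": 0.3},
    {"delta_pos": [-0.03,0,-0.2],"twist": 0,"fingers": 0.3}
  ]
}}

```text
time_s: 5.4
eef_pos: [0.5886, 0.0125, 0.1592]
orientation: [0.01, 1.0, -0.0, -0.0]
force: [0.9, 2.2, -13.1]
finger_gap: 0.38
finger_force: 60.7
```

Request:
{"fn": "move_arm", "kwargs": {
  "moves": [
    {"delta_pos": [-0.02,0.05,-0.1],"twist": 0,"fingers": 0.3},
    {"delta_pos": [-0.03,0.05,-0.2],"twist": 0,"fingers": 0.3}
  ]
}}

```text
time_s: 5.65
eef_pos: [0.5889, 0.0126, 0.1612]
orientation: [0.011, 1.0, -0.0, -0.0]
force: [0.5, -0.8, -12.3]
finger_gap: 0.381
finger_force: 60.7
```

Request:
{"fn": "move_arm", "kwargs": {
  "moves": [
    {"delta_pos": [-0.02,0,-0.1],"twist": 0,"fingers": 0.3},
    {"delta_pos": [-0.03,0,-0.2],"twist": 0,"fingers": 0.3}
  ]
}}

```text
time_s: 5.9
eef_pos: [0.5893, 0.0126, 0.1633]
orientation: [0.011, 1.0, -0.0, -0.0]
force: [0.2, -2.6, -13.2]
finger_gap: 0.381
finger_force: 60.7
```

Request:
{"fn": "move_arm", "kwargs": {
  "moves": [
    {"delta_pos": [-0.02,0,-0.1],"twist": 0,"fingers": 0.3},
    {"delta_pos": [-0.03,0,-0.2],"twist": 0,"fingers": 0.3}
  ]
}}

```text
time_s: 6.15
eef_pos: [0.5896, 0.0126, 0.1652]
orientation: [0.011, 1.0, -0.0, -0.0]
force: [-1.0, -2.9, -12.2]
finger_gap: 0.377
finger_force: 60.9
```

Request:
{"fn": "move_arm", "kwargs": {
  "moves": [
    {"delta_pos": [-0.01,-0.03,-0.1],"twist": 0,"fingers": 0.3},
    {"delta_pos": [-0.02,-0.03,-0.2],"twist": 0,"fingers": 0.3}
  ]
}}

```text
time_s: 6.4
eef_pos: [0.59, 0.0127, 0.1674]
orientation: [0.011, 1.0, -0.0, 0.0]
force: [1.6, -2.8, -14.6]
finger_gap: 0.38
finger_force: 60.8
```

Request:
{"fn": "move_arm", "kwargs": {
  "moves": [
    {"delta_pos": [-0.01,0,-0.1],"twist": 0,"fingers": 0.3},
    {"delta_pos": [-0.03,0,-0.2],"twist": 0,"fingers": 0.3}
  ]
}}

```text
time_s: 6.65
eef_pos: [0.5902, 0.0127, 0.1694]
orientation: [0.01, 1.0, -0.0, 0.0]
force: [-0.0, -1.9, -13.4]
finger_gap: 0.38
finger_force: 60.7
```

Request:
{"fn": "move_arm", "kwargs": {
  "moves": [
    {"delta_pos": [-0.02,0,-0.1],"twist": 0,"fingers": 0.3},
    {"delta_pos": [-0.04,0,-0.2],"twist": 0,"fingers": 0.3}
  ]
}}

```text
time_s: 6.9
eef_pos: [0.5906, 0.0128, 0.1714]
orientation: [0.011, 1.0, 0.0, 0.0]
force: [0.2, -3.2, -13.7]
finger_gap: 0.382
finger_force: 60.8
```

Request:
{"fn": "move_arm", "kwargs": {
  "moves": [
    {"delta_pos": [-0.02,-0.03,-0.1],"twist": 0,"fingers": 0.3},
    {"delta_pos": [-0.05,-0.03,-0.2],"twist": 0,"fingers": 0.3}
  ]
}}

```text
time_s: 7.15
eef_pos: [0.5911, 0.0127, 0.1732]
orientation: [0.011, 1.0, 0.0, -0.0]
force: [0.8, -1.2, -12.5]
finger_gap: 0.378
finger_force: 60.9
```

Request:
{"fn": "move_arm", "kwargs": {
  "moves": [
    {"delta_pos": [-0.03,0,-0.1],"twist": 0,"fingers": 0.3},
    {"delta_pos": [-0.06,0,-0.2],"twist": 0,"fingers": 0.3}
  ]
}}

```text
time_s: 7.4
eef_pos: [0.5917, 0.0127, 0.1752]
orientation: [0.01, 1.0, 0.0, -0.0]
force: [1.2, 0.3, -15.2]
finger_gap: 0.38
finger_force: 61.0
```

Request:
{"fn": "move_arm", "kwargs": {
  "moves": [
    {"delta_pos": [-0.03,0,-0.1],"twist": 0,"fingers": 0.3},
    {"delta_pos": [-0.06,0,-0.2],"twist": 0,"fingers": 0.3}
  ]
}}

```text
time_s: 7.65
eef_pos: [0.5923, 0.0127, 0.1773]
orientation: [0.01, 1.0, 0.0, -0.0]
force: [2.0, 1.4, -15.8]
finger_gap: 0.383
finger_force: 60.9
```

Request:
{"fn": "move_arm", "kwargs": {
  "moves": [
    {"delta_pos": [-0.03,0,-0.1],"twist": 0,"fingers": 0.3},
    {"delta_pos": [-0.06,0,-0.15],"twist": 0,"fingers": 0.3}
  ]
}}

```text
time_s: 7.9
eef_pos: [0.5929, 0.0127, 0.1788]
orientation: [0.011, 1.0, 0.0, -0.0]
force: [0.8, 2.2, -15.4]
finger_gap: 0.383
finger_force: 60.9
```

Request:
{"fn": "move_arm", "kwargs": {
  "moves": [
    {"delta_pos": [-0.03,0,-0.1],"twist": 0,"fingers": 0.3},
    {"delta_pos": [-0.06,0,-0.15],"twist": 0,"fingers": 0.3}
  ]
}}

```text
time_s: 8.15
eef_pos: [0.5934, 0.0126, 0.1802]
orientation: [0.011, 1.0, 0.0, -0.0]
force: [1.8, 2.9, -14.7]
finger_gap: 0.386
finger_force: 61.2
```

Request:
{"fn": "move_arm", "kwargs": {
  "moves": [
    {"delta_pos": [-0.03,0.03,-0.1],"twist": 0,"fingers": 0.3},
    {"delta_pos": [-0.05,0.03,-0.15],"twist": 0,"fingers": 0.3}
  ]
}}

```text
time_s: 8.4
eef_pos: [0.5941, 0.0127, 0.1819]
orientation: [0.01, 1.0, -0.0, 0.0]
force: [0.9, 2.0, -14.1]
finger_gap: 0.384
finger_force: 61.0
```

Request:
{"fn": "move_arm", "kwargs": {
  "moves": [
    {"delta_pos": [-0.03,0,-0.1],"twist": 0,"fingers": 0.3},
    {"delta_pos": [-0.05,0,-0.15],"twist": 0,"fingers": 0.3}
  ]
}}

```text
time_s: 8.65
eef_pos: [0.5946, 0.0127, 0.1833]
orientation: [0.011, 1.0, 0.0, 0.0]
force: [2.6, 2.9, -17.5]
finger_gap: 0.38
finger_force: 61.1
```

Request:
{"fn": "move_arm", "kwargs": {
  "moves": [
    {"delta_pos": [-0.03,0,-0.1],"twist": 0,"fingers": 0.3},
    {"delta_pos": [-0.03,0,-0.1],"twist": 0,"fingers": 0.3}
  ]
}}

```text
time_s: 8.9
eef_pos: [0.5949, 0.0127, 0.1843]
orientation: [0.011, 1.0, 0.0, 0.0]
force: [1.7, 2.3, -16.3]
finger_gap: 0.381
finger_force: 61.2
```

```bash
python3 - <<'E'
from h import *
f=[]
for i in range(6):
    r.get_image("wrist"); f.append(r.read_state()["force"])
print(np.mean(f,0),np.std(f,0))
cv2.imwrite("pics/w2.png",r.get_image("wrist"))
E
```

```text
[  3.27058933   3.1911257  -16.8650488 ] [0.44467785 0.32214056 0.2303435 ]
```

Request:
{"fn": "move_arm", "kwargs": {
  "moves": [
    {"delta_pos": [-0.05,0.03,-0.1],"twist": 0,"fingers": 0.3},
    {"delta_pos": [-0.05,0.03,-0.1],"twist": 0,"fingers": 0.3}
  ]
}}

```text
time_s: 9.5
eef_pos: [0.5953, 0.0127, 0.1854]
orientation: [0.011, 1.0, -0.0, -0.0]
force: [3.0, 2.8, -16.8]
finger_gap: 0.381
finger_force: 61.2
```

Request:
{"fn": "move_arm", "kwargs": {
  "moves": [
    {"delta_pos": [-0.05,0,-0.1],"twist": 0,"fingers": 0.3},
    {"delta_pos": [-0.05,0,-0.1],"twist": 0,"fingers": 0.3}
  ]
}}

```text
time_s: 9.75
eef_pos: [0.5957, 0.0128, 0.1864]
orientation: [0.01, 1.0, -0.0, -0.0]
force: [1.9, 1.6, -16.1]
finger_gap: 0.38
finger_force: 61.2
```

```bash
python3 - <<'E'
from h import *
f=[]
for i in range(5):
    r.get_image("wrist"); f.append(r.read_state()["force"])
print(np.mean(f,0),np.std(f,0))
E
```

```text
[  1.76426474   2.18842073 -16.77045488] [0.63493352 0.42119482 0.38894647]
```

Request:
{"fn": "move_arm", "kwargs": {
  "moves": [
    {"delta_pos": [-0.06,0.03,-0.1],"twist": 0,"fingers": 0.3},
    {"delta_pos": [-0.06,0.03,-0.1],"twist": 0,"fingers": 0.3}
  ]
}}

```text
time_s: 10.25
eef_pos: [0.5963, 0.0128, 0.1874]
orientation: [0.01, 1.0, -0.001, -0.0]
force: [-1.1, 0.2, -16.7]
finger_gap: 0.379
finger_force: 61.2
```

Request:
{"fn": "move_arm", "kwargs": {
  "moves": [
    {"delta_pos": [-0.06,0,-0.1],"twist": 0,"fingers": 0.3},
    {"delta_pos": [-0.06,0,-0.1],"twist": 0,"fingers": 0.3}
  ]
}}

```text
time_s: 10.5
eef_pos: [0.5972, 0.0128, 0.1886]
orientation: [0.011, 1.0, -0.0, 0.0]
force: [1.8, -1.4, -16.7]
finger_gap: 0.379
finger_force: 61.7
```

```bash
python3 - <<'E'
from h import *
f=[]
for i in range(5):
    r.get_image("wrist"); f.append(r.read_state()["force"])
print(np.mean(f,0),np.std(f,0))
E
```

```text
[  0.74202309  -1.99383885 -16.35162338] [0.20392418 1.00611945 0.57854441]
```

View pics/w2.png

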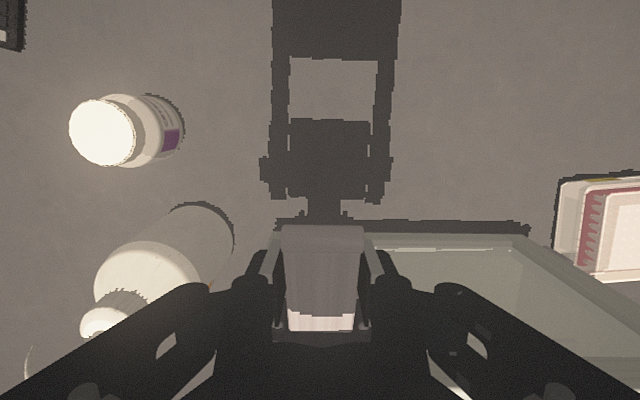

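The picture shows the paddle well held between the pads (285–365, 225–330) and raised. The stop hasn't been felt yet, so I'll continue.

Request:
{"fn": "move_arm", "kwargs": {
  "moves": [
    {"delta_pos": [-0.06,-0.02,-0.1],"twist": 0,"fingers": 0.3},
    {"delta_pos": [-0.06,-0.02,-0.1],"twist": 0,"fingers": 0.3}
  ]
}}

```text
time_s: 11.0
eef_pos: [0.5973, 0.0128, 0.1888]
orientation: [0.011, 1.0, -0.0, -0.001]
force: [1.0, -2.5, -18.1]
finger_gap: 0.381
finger_force: 62.0
```

Request:
{"fn": "move_arm", "kwargs": {
  "moves": [
    {"delta_pos": [-0.06,0,-0.1],"twist": 0,"fingers": 0.3},
    {"delta_pos": [-0.06,0,-0.1],"twist": 0,"fingers": 0.3}
  ]
}}

```text
time_s: 11.25
eef_pos: [0.5975, 0.0128, 0.1891]
orientation: [0.011, 1.0, -0.0, -0.001]
force: [0.9, -3.0, -21.4]
finger_gap: 0.377
finger_force: 62.3
```

```bash
python3 - <<'E'
from h import *
f=[]
for i in range(5):
    r.get_image("wrist"); f.append(r.read_state()["force"])
print(np.mean(f,0),np.std(f,0))
E
```

```text
[  0.83767276  -3.48434218 -23.66026344] [0.33261993 0.5307642  0.86942112]
```

The stop is felt: the force climbs from 16.5 to 23.7 N with little travel. I'll back off 1 mm and begin the swing gently, watching the pull.

Request:
{"fn": "move_arm", "kwargs": {
  "moves": [
    {"delta_pos": [0,-0.03,0.1],"twist": 0,"fingers": 0.3},
    {"delta_pos": [0.36,0.07,0.1],"twist": 1,"fingers": 0.3},
    {"delta_pos": [0.71,0.17,0.1],"twist": 2,"fingers": 0.3}
  ]
}}

```text
time_s: 11.88
eef_pos: [0.5909, 0.0149, 0.1892]
orientation: [0.028, 1.0, 0.0, -0.0]
force: [2.0, -3.0, -23.8]
finger_gap: 0.378
finger_force: 62.4
```

Request:
{"fn": "move_arm", "kwargs": {
  "moves": [
    {"delta_pos": [0.18,0.05,0],"twist": 0.5,"fingers": 0.3},
    {"delta_pos": [0.36,0.1,0],"twist": 1,"fingers": 0.3}
  ]
}}

```text
time_s: 12.12
eef_pos: [0.5874, 0.0161, 0.1892]
orientation: [0.037, 0.999, 0.0, -0.0]
force: [1.3, -3.2, -24.3]
finger_gap: 0.375
finger_force: 62.4
```

The door follows with only 1–2 N of pull, so it is free. Next I'll swing in 9–15° steps, easing the lift slightly.

Request:
{"fn": "move_arm", "kwargs": {
  "moves": [
    {"delta_pos": [0.71,0.2,0.05],"twist": 2,"fingers": 0.3},
    {"delta_pos": [1.42,0.43,0.1],"twist": 4,"fingers": 0.3},
    {"delta_pos": [2.11,0.68,0.15],"twist": 6,"fingers": 0.3}
  ]
}}

```text
time_s: 12.5
eef_pos: [0.5672, 0.0244, 0.1889]
orientation: [0.089, 0.996, 0.0, 0.001]
force: [-0.4, -2.7, -20.6]
finger_gap: 0.376
finger_force: 62.9
```

```bash
python3 - <<'E'
from h import *
s=r.read_state();print(s["force"],s["eef_pos"],np.linalg.norm(s["eef_pos"][:2]-HG))
for d in(.2,.3):delta(*grip(.92,d,.0613))
E
```

```text
[ -0.40750913  -2.71719495 -20.61710502] [0.5672064  0.02444148 0.18889811] 0.21141641293800356
cm [ 0.74  0.21 -0.62] twist 2.46 F [ -0.4  -2.7 -20.6] t 12.5
cm [ 2.73  0.91 -0.62] twist 8.19 F [ -0.4  -2.7 -20.6] t 12.5
```

Request:
{"fn": "move_arm", "kwargs": {
  "moves": [
    {"delta_pos": [1.42,0.43,0.1],"twist": 4,"fingers": 0.3},
    {"delta_pos": [2.8,0.95,0.2],"twist": 8,"fingers": 0.3},
    {"delta_pos": [4.14,1.57,0.3],"twist": 12,"fingers": 0.3},
    {"delta_pos": [5.44,2.28,0.3],"twist": 16,"fingers": 0.3},
    {"delta_pos": [6.69,3.08,0.3],"twist": 20,"fingers": 0.3}
  ]
}}

```text
time_s: 13.12
eef_pos: [0.5074, 0.0668, 0.1882]
orientation: [0.261, 0.965, 0.0, 0.002]
force: [-2.0, -1.9, -15.0]
finger_gap: 0.378
finger_force: 63.3
```

```bash
python3 - <<'E'
from h import *
s=r.read_state();print(s["force"],s["eef_pos"],np.linalg.norm(s["eef_pos"][:2]-HG))
for d in(.5,.8,1.3):delta(*grip(.92,d,.0613))
E
```

```text
[ -2.04785527  -1.94432317 -14.97452008] [0.50738844 0.06677991 0.18823905] 0.21074193041603315
cm [-0.25 -0.13 -0.68] twist -0.38 F [ -2.   -1.9 -15. ] t 13.12
cm [ 5.6   2.27 -0.7 ] twist 16.81 F [ -2.   -1.9 -15. ] t 13.12
cm [12.96  9.7  -0.71] twist 45.46 F [ -2.   -1.9 -15. ] t 13.12
```

Forces stay low with the door at about 0.5 rad. I'll repeat the swing.

Request:
{"fn": "move_arm", "kwargs": {
  "moves": [
    {"delta_pos": [1.42,0.43,0],"twist": 4,"fingers": 0.3},
    {"delta_pos": [2.8,0.95,0],"twist": 8,"fingers": 0.3},
    {"delta_pos": [4.14,1.57,0.1],"twist": 12,"fingers": 0.3},
    {"delta_pos": [5.44,2.28,0.1],"twist": 16,"fingers": 0.3},
    {"delta_pos": [6.69,3.08,0.1],"twist": 20,"fingers": 0.3}
  ]
}}

```text
time_s: 13.75
eef_pos: [0.4653, 0.1276, 0.1879]
orientation: [0.425, 0.905, 0.002, 0.002]
force: [-1.3, -1.9, -11.4]
finger_gap: 0.38
finger_force: 63.3
```

Request:
{"fn": "move_arm", "kwargs": {
  "moves": [
    {"delta_pos": [1.42,0.43,0],"twist": 4,"fingers": 0.3},
    {"delta_pos": [2.8,0.95,0],"twist": 8,"fingers": 0.3},
    {"delta_pos": [4.14,1.57,0],"twist": 12,"fingers": 0.3},
    {"delta_pos": [5.44,2.28,0],"twist": 16,"fingers": 0.3},
    {"delta_pos": [6.69,3.08,0],"twist": 20,"fingers": 0.3}
  ]
}}

```text
time_s: 14.38
eef_pos: [0.4466, 0.1994, 0.1881]
orientation: [0.576, 0.818, 0.003, 0.002]
force: [1.2, -1.9, -12.2]
finger_gap: 0.382
finger_force: 63.3
```

```bash
python3 - <<'E'
from h import *
s=r.read_state();print(s["qpos"],s["eef_pos"],np.linalg.norm(s["eef_pos"][:2]-HG))
for d in(1.2,1.4):delta(*grip(.92,d,.0613))
E
```

```text
[ 3.09485659e-01 -2.04579703e-01  2.06124794e+00  1.23015050e-03
  1.27832429e+00 -3.42799606e-02] [0.44658544 0.19940101 0.18810198] 0.20990401570290676
cm [-0.39 -0.25 -0.7 ] twist -0.31 F [  1.2  -1.9 -12.2] t 14.38
cm [ 3.58  1.16 -0.69] twist 11.15 F [  1.2  -1.9 -12.2] t 14.38
```

Request:
{"fn": "move_arm", "kwargs": {
  "moves": [
    {"delta_pos": [1.42,0.43,0],"twist": 4,"fingers": 0.3},
    {"delta_pos": [2.8,0.95,0],"twist": 8,"fingers": 0.3},
    {"delta_pos": [3.8,1.3,0],"twist": 11,"fingers": 0.3},
    {"delta_pos": [3.8,1.3,0],"twist": 11,"fingers": 0.3},
    {"delta_pos": [3.8,1.3,0],"twist": 11,"fingers": 0.3}
  ]
}}

```text
time_s: 15.0
eef_pos: [0.4471, 0.2392, 0.1878]
orientation: [0.65, 0.76, 0.004, 0.002]
force: [4.8, 0.3, -9.9]
finger_gap: 0.376
finger_force: 63.4
```

Request:
{"fn": "move_arm", "kwargs": {
  "moves": [
    {"delta_pos": [0,0,0],"twist": 0,"fingers": 0.5},
    {"delta_pos": [0,0,0],"twist": 0,"fingers": 0.65},
    {"delta_pos": [0,0,0],"twist": 0,"fingers": 0.65},
    {"delta_pos": [0,0,0],"twist": 0,"fingers": 0.65}
  ]
}}

```text
time_s: 15.5
eef_pos: [0.4449, 0.2382, 0.1847]
orientation: [0.651, 0.759, 0.001, 0.0]
force: [0.1, -0.3, -0.3]
finger_gap: 0.651
finger_force: 0.0
```

Request:
{"fn": "move_arm", "kwargs": {
  "moves": [
    {"delta_pos": [0,0,-3],"twist": 0,"fingers": 0.65},
    {"delta_pos": [0,0,-7],"twist": 0,"fingers": 0.65},
    {"delta_pos": [0,0,-11],"twist": 0,"fingers": 0.65},
    {"delta_pos": [0,0,-14],"twist": 0,"fingers": 0.65}
  ]
}}

```text
time_s: 16.0
eef_pos: [0.4448, 0.2382, 0.326]
orientation: [0.651, 0.759, 0.001, 0.0]
force: [-0.2, -0.1, -0.6]
finger_gap: 0.649
finger_force: 0.0
```

```bash
python3 - <<'E'
from h import *
s=r.read_state();print(s["force"],s["qd"].round(3),s["time_s"])
a=np.vstack([r.get_image("top")[90:280,100:420],r.get_image("scene")[60:260,170:490]])
cv2.imwrite("pics/end.png",cv2.resize(a,None,fx=1.5,fy=1.5))
E
```

```text
[-0.23705903 -0.05602846 -0.5726052 ] [ 0.    -0.077 -0.31  -0.002  0.407 -0.002] 16.0
```

View pics/end.png

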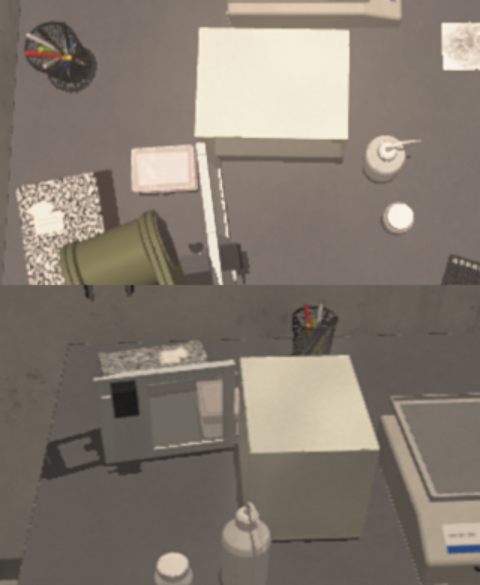

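The pictures show the door standing open about 80° (edge from (200,143) to (220,285) in the upper half). The bottle, jar and tip box are where they were, and the gripper is clear above. Handing in.

```bash
python3 -c "
from cell import r
print(r.finish_job())"
```

```text
the job is handed in; nothing more can be done
None
```

I lifted the paddle until its soft stop was felt, swung the door open to about 80° and let the paddle go; the bystanders look unmoved and the job was handed in at about 16 s. The hand-in gave no verdict, and I didn't see the paddle spring back because it was hidden in the last picture.

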